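# Load the leaf carrier and hold the loupe in focus over it

### The arm

A 6-joint arm with a two-finger parallel gripper is mounted at the origin on the work surface. World frame = base frame: x ahead of the robot, y to its left, z up, the work surface at z = 0. Lengths are in m, angles in rad, forces in N, time in s.
With the tool pointing down it reaches from about 0.35 to 0.85 m from the base axis. Payload 8.1 kg.
Tool frame: the origin (TCP) lies midway between the tips of the shut fingers; the grasp point (between the pads) lies 19 mm behind it; z points along the fingers, x is the direction in which the jaws open and shut, and the axes are right-handed (so a half turn about z gives the same grasp; the last joint's range is limited). The gripper opens to 93 mm and grips with 3 to 60 N. Pads are 15 mm wide; open, the fingers measure 128 mm over their backs; the gripper's body (75 mm by 188 mm) begins 65 mm behind the grasp point.
Start: joints at [-1.2, 0.13, 1.488, -0, 1.523, -0.085], TCP at [0.264, -0.539, 0.219] pointing down, gripper open.
Joint ranges: [-2.96, 2.96], [-0.89, 2.26], [0.02, 2.5], [-1.34, 4.48], [0, 2.73], [-2.66, 2.66]. Speed limits (rad/s): [2.39, 2.39, 2.79, 3.14, 3.14, 3.14].

### API

Orientations are given as a unit quaternion [x, y, z, w].
In Python, from bench import * gives the robot as it stands.
- The arm moves only by the tool jog_arm, never from a script. Its arguments are lists of equal length, an entry for each row: "twist": the turn, a rotation vector about the tool's x, y, z in degrees, a list of three; "translation": the shift along the tool's x, y, z in m, a list of three; "claw": the gripper's target within -1 to 1 (shut at 1, half-way at 0, fully open at -1). A call has 1 to 20 rows; each row is the pose to reach, as a shift and turn from the pose measured when the call began, along the tool's axes at that moment; what a row does not reach only later rows make up. A row lasts 1/12 s, in which the tool goes at most 41.7 mm and 7.16 degrees, less where a joint would pass 70% of its speed; a pose out of reach is approached as far as the arm can. A call with a gripper value outside its range is refused whole. The fingers move at their own pace and stop on an object; "force" is the grip in N (left out, the last holds). Time passes only in rows, so rows that repeat a pose let the fingers close. It gives the time, the measured TCP pose, the force and the opening at its end, in the units of the state.
- get_obs(): the state, without advancing time (a new reading comes with each control period).
- snapshot(name): name is "side" or "top"; returns a dict with "color" (384x512x3 uint8, red, green, blue), "fx", "fy", "cx", "cy" (pixels), "dist" ([k1, k2, p1, p2, k3] as OpenCV has them; the pictures are not rectified), "extrinsics" (4x4, takes a point from world to camera coordinates). Camera axes: x right, y down, z forward; pixel columns grow to the right and rows downward; lengths in m; the calibration is good to about 2 mm. A picture is of the moment at which its call begins. There is no depth.
- job_done(): hands the job in, once; it reports no verdict.
Trained networks look in a picture, given as the dict that the camera call returned (one of the last four; its "shot" number tells which), for a name from the list of things; names that differ only in an ending like _2 or _b are one class to them, and where a whole thing is asked for, a point or a joint stands for the part that bears it (a point fixed in the world has none). Each returns a list of dicts, best first, with "score" (0 to 1); they miss things now and then, are a little off and sometimes report something else, mostly with a low value. They report only what shows in the picture. A call takes as long as a camera call.
- search_frame(thing, picture): "at" ([row, column] in pixels, amid what is visible of it).
The state is a dict: "t": time; "joint_pos": joint angles; "qd": joint speeds; "tau": joint torques, N m; "ee_pos": TCP position; "ee_rot": TCP orientation; "force": force on the tool from outside, world axes, zero at the start; "ft_torque": the same for the moment, N m; "finger_gap": opening from 0.0 (shut) to 1.0 (fully open).
Only numpy, scipy, OpenCV 4.12 (cv2) and the standard library are available. Lean on these libraries where they do the work, as an engineer would, in place of code of your own. Each camera call takes 0.05 s, during which the arm holds its last target.

### The job

On the lab bench, take the specimen carrier with the green tab and slide it into the viewing stand's slot, through the flared mouth, until the leaf on it is level with the two yellow pointers, and let go of it. Then pick up the loupe by its handle and hold it level over the leaf, centred on it, with the lens at the height of the orange collar on the stand's post and the loupe clear of the stand; finish while still holding it steady there. Leave the collar, the red-tabbed carrier, the jar and the dish where they are.

Things in the scene. Friction and masses are not known exactly. Their poses are not given: they have to be found in the camera images.
- carrier: loose specimen carrier to be used, 50 g: a white flat blade 30 wide (its x), 119 long (its y), 4 thick, lying flat, with a green grip tab. Origin on the underside directly below the tab, 12 mm from the blade's rear end; its +y points along the blade to the leading end, 107 mm ahead; z up
- carrier_tab (a point): point on the axis of the carrier's green tab, 17 mm above the blade's underside. The tab is a block 14 x 14 mm in plan, square to the blade, from the blade's top (4 mm) to 29 mm above the underside; it can be gripped across either pair of faces
- carrier_specimen (a point): the leaf specimen, a green disc 15 mm across on the blade's centre line, 85 mm ahead of the tab (along the carrier's +y), at the blade's top, 4 mm above the underside
- spare: bystander: a second, identical loose carrier with a red tab and a brown specimen, same origin and axes; leave it alone
- stand: viewing stand, fixed to the bench: two blue metal rails 54 mm wide over all, tops at 16 mm, along its y, forming a slot for the blade. Origin on the bench under the viewing point; the blade goes in towards its +y; z up. Slot 34 mm wide, floor is the bench, lips overhang the blade with their underside 11 mm above the bench
- mouth (a point): middle of the slot's entry, 35 mm before the stand's origin (its -y side), 6 mm above the bench; axes as the stand's. Flared guides, 16 high, run out from it a further 18 mm, to about 50 mm wide. Nothing stops the blade at the right depth; the pointers show it
- post (a point): foot of the upright steel post (8 mm thick, top 120 mm above the bench) that bears the orange collar: 68 mm beyond the stand's origin (its +y), 16 mm above the bench, on a black end block (54 x 22 mm)
- pointers (a point): the point midway between the tips of the two yellow pointer strips on the rails, over the stand's origin, 6 mm above the bench; axes as the stand's. The leaf's centre belongs on this line, level with it along the slot
- focus_mark (a point): centre of the orange collar (20 mm across, 10 high) on the stand's post, at mid-height of the collar: its height, 65 to 100 mm above the bench, is the height for the lens's centre. Axes as the stand's. The collar is a stiff sliding fit on the post and stays where it is unless pushed
- loupe: loose loupe, 110 g, lying flat and right way up on the bench: a black ring 64 mm across and 18 high around a clear lens, with a black handle along its -x. Origin on its underside below the lens's centre; z up
- loupe_lens (a point): centre of the loupe's lens, 9 mm above its underside
- loupe_grip (a point): point in the loupe's handle, 75 mm from the lens's centre along the loupe's -x, at mid-height (9 mm above the underside). The handle is 18 wide and 18 high with rounded edges and runs from 41 to 133 mm from the lens's centre
- jar: bystander: closed jar, 66 mm across, 75 tall; origin under its centre
- dish: bystander: lidded culture dish, 94 mm across, 16 high; origin under its centre

How it is judged:
On the way, in this order (a step that is already met when the one before it is completed fails the run):
1. the green-tabbed carrier lies in the slot with its leaf level with the pointers (within 5 mm along the slot), let go of (y of carrier_specimen in the frame of pointers between -0.005 and 0.005 m and x of carrier_specimen in the frame of pointers between -0.004 and 0.004 m and angle between the y axis of carrier and the y axis of stand, either way round below 0.1 rad and angle between carrier's own z axis and vertical below 0.12 rad and height (world z) of carrier_specimen below 0.009 m and contact force between the fingers and carrier below 0.2 N and linear speed of carrier below 0.02 m/s), for 0.3 s.
2. the loupe is held by the gripper, lifted at least 35 mm off the bench (height (world z) of loupe above 0.035 m and contact force between the fingers and loupe above 1 N), for 0.2 s.
At the end, for the whole second after the job is handed in: Carrier released in the slot, leaf within 5 mm of the pointer line (4 mm sideways); gripper holds the loupe still, level within 0.09 rad, lens centre within 8 mm of the leaf sideways and 5 mm of the collar mid-height, touching neither stand nor carrier (all of step 1 and z of loupe_lens in the frame of focus_mark between -0.005 and 0.005 m and horizontal distance between loupe_lens and carrier_specimen below 0.008 m and angle between loupe's own z axis and vertical below 0.09 rad and contact force between the fingers and loupe above 1 N and contact force between loupe and stand below 0.2 N and contact force between loupe and carrier below 0.2 N and linear speed of loupe below 0.02 m/s and angular speed of loupe below 0.15 rad/s); the arm keeps its last pose, push and grip.
It fails at once if the focus collar is shifted on its post by more than 4 mm (distance of focus_mark from where it was at the start of the episode above 0.004 m).
It fails at once if the red-tabbed carrier, the jar or the dish is moved by more than 15 mm (distance of any of spare, jar, dish from where it was at the start of the episode above 0.015 m).
It also fails if it takes over 61 s, if anything falls off the work surface, if the arm or the gripper's body presses on something with over 40 N, if the wrist force passes 120 N, or if a joint passes its speed limit or range.

## Working session

There is one attempt and no reset: what is moved stays moved. The work goes in short steps, Python scripts to look and compute and a tool call to move; the robot and the scene stay as the last step left them, time stands still between calls to the robot, and variables do not carry over. Pictures are saved under pics/ and viewed, and the job is handed in when it is done.

Besides the shell and the picture viewer there is one more tool, called after "Request:" in YAML: its name, and indented under it one key for each argument. jog_arm: Moves the arm, as the interface text tells. Its arguments: {"type":"object","properties":{"twist":{"type":"array","items":{"type":"array","items":{"type":"number"}}},"translation":{"type":"array","items":{"type":"array","items":{"type":"number"}}},"claw":{"type":"array","items":{"type":"number"}},"force":{"type":"number"}},"required":["twist","translation","claw"]}

```bash
ls; mkdir -p pics; cat > h.py <<'E'
from bench import *
import numpy as np, cv2
from scipy.spatial.transform import Rotation as R
def K(s): return np.array([[s['fx'],0,s['cx']],[0,s['fy'],s['cy']],[0,0,1.]])
def ray(s,px):
    p=cv2.undistortPoints(np.array([[px]],float),K(s),np.array(s['dist'],float))[0,0]
    E=np.array(s['extrinsics']);Rm=E[:3,:3];o=-Rm.T@E[:3,3]
    return o,Rm.T@np.array([p[0],p[1],1.])
def atz(s,px,z):
    o,d=ray(s,px); return o+d*(z-o[2])/d[2]
def proj(s,P):
    E=np.array(s['extrinsics'])
    rv=cv2.Rodrigues(E[:3,:3])[0]
    return cv2.projectPoints(np.array(P,float).reshape(-1,3),rv,E[:3,3],K(s),np.array(s['dist'],float))[0].reshape(-1,2)
def save(s,n,scale=1,crop=None):
    c=s['color'][...,::-1]
    if crop: c=c[crop[0]:crop[1],crop[2]:crop[3]]
    cv2.imwrite('pics/'+n,cv2.resize(c,None,fx=scale,fy=scale,interpolation=cv2.INTER_CUBIC))
E
python3 - <<'E'
from h import *
import pickle
a=snapshot('top');b=snapshot('side')
pickle.dump((a,b),open('s0.pkl','wb'))
save(a,'top0.png',1.5);save(b,'side0.png',1.5)
for s in(a,b):
    E=np.array(s['extrinsics']);print(-E[:3,:3].T@E[:3,3],s['fx'],E[2,:3])
for n in['carrier','carrier_tab','carrier_specimen','spare','stand','mouth','post','pointers','focus_mark','loupe','loupe_lens','loupe_grip','jar','dish']:
    for s,nm in((a,'top'),(b,'side')):
        try:
            r=search_frame(n,s); print(n,nm,[(np.round(q['at']),round(q['score'],2)) for q in r[:2]])
        except Exception as e: print(n,e)
print(get_obs())
E
```

```text
pics
[ 0.52134442 -0.04410914  1.31473145] 418.6793610272157 [ 0.04376311  0.00204313 -0.99903985]
[ 0.53775843 -0.70694134  0.61002537] 361.7396734627057 [ 0.04632831  0.79123718 -0.60975193]
carrier top [(array([182., 326.]), 0.73), (array([133., 162.]), 0.2)]
carrier side [(array([294., 273.]), 0.75)]
carrier_tab top []
carrier_tab side [(array([294., 274.]), 0.74)]
carrier_specimen top [(array([178., 323.]), 0.58)]
carrier_specimen side [(array([296., 275.]), 0.61)]
spare top [(array([236., 324.]), 0.59)]
spare side [(array([302., 197.]), 0.68)]
stand top [(array([195., 207.]), 0.71)]
stand side [(array([183., 246.]), 0.96)]
mouth top [(array([194., 209.]), 0.6)]
mouth side [(array([188., 244.]), 0.84)]
post top [(array([196., 210.]), 0.85)]
post side []
pointers top [(array([190., 203.]), 0.88)]
pointers side [(array([184., 246.]), 0.84)]
focus_mark top [(array([198., 208.]), 0.28)]
focus_mark side []
loupe top [(array([195., 142.]), 0.91)]
loupe side []
loupe_lens top [(array([196., 143.]), 0.68)]
loupe_lens side [(array([148., 234.]), 0.9)]
loupe_grip top [(array([194., 144.])
[... 176 characters left out ...]
 0.65), (array([157., 310.]), 0.64)]
{'t': 1.5, 'joint_pos': array([-1.20042658e+00,  1.30386714e-01,  1.48822253e+00, -1.69634435e-05,
        1.52300875e+00, -8.54170725e-02]), 'qd': array([-0.00041095, -0.00173351,  0.00023166, -0.00139012, -0.00089284,
        0.00052026]), 'tau': array([ 4.30489472e-04, -5.59741509e+01, -4.92051601e+01,  7.69156823e-02,
        2.27223424e-02, -9.54640313e-05]), 'ee_pos': array([ 0.26410332, -0.53873839,  0.21863077]), 'ee_rot': array([ 8.48578127e-01, -5.29070092e-01, -1.52179822e-05, -8.14273359e-07]), 'force': array([-0.25978039,  0.00945493, -0.11453015]), 'ft_torque': array([-0.01489632, -0.03839574, -0.0002395 ]), 'finger_gap': 0.9987007762186768}
```

View pics/top0.png

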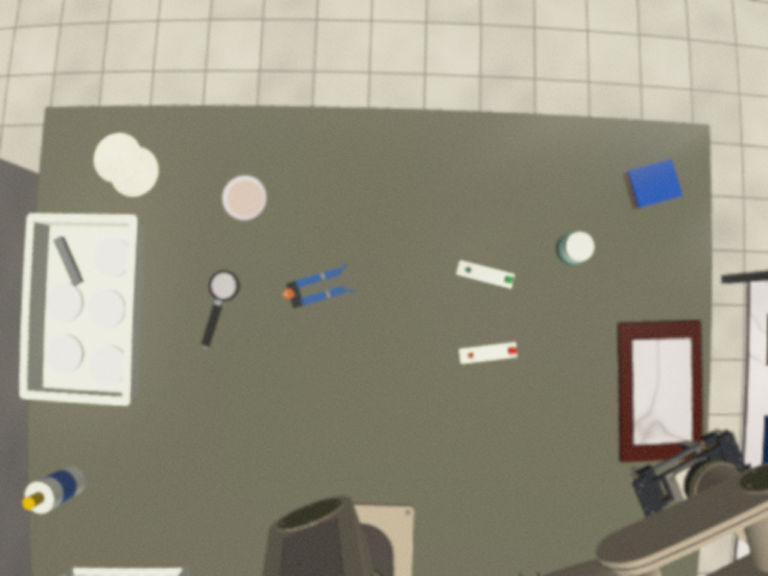

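View pics/side0.png

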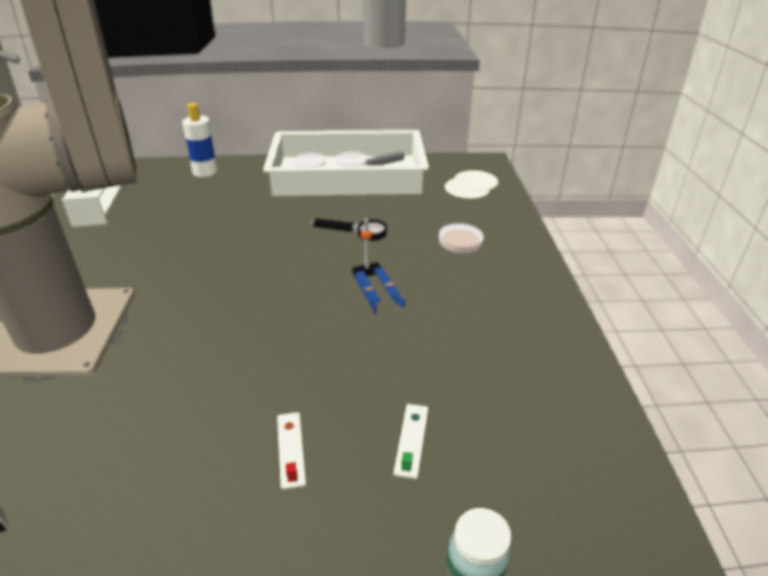

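```bash
python3 - <<'E'
from h import *
import pickle
a,b=pickle.load(open('s0.pkl','rb'))
save(a,'t_st.png',8,(165,215,180,245));save(a,'t_ca.png',8,(165,250,295,355));save(a,'t_lo.png',8,(170,240,125,170))
save(b,'s_st.png',8,(140,215,200,275));save(b,'s_ca.png',7,(260,335,175,290))
i1=cv2.resize(a['color'][165:215,180:245],None,fx=6,fy=6,interpolation=2);
i2=cv2.resize(a['color'][165:215,295:355],None,fx=6,fy=6,interpolation=2)
i3=cv2.resize(a['color'][172:238,125:170],None,fx=4.5,fy=4.5,interpolation=2)
i4=cv2.resize(b['color'][140:215,200:275],None,fx=4,fy=4,interpolation=2)
i5=cv2.resize(b['color'][265:325,255:295],None,fx=5,fy=5,interpolation=2)
C=np.zeros((600,800,3),np.uint8)
def put(i,r,c):C[r:r+i.shape[0],c:c+i.shape[1]]=i[:600-r,:800-c]
put(i1,0,0);put(i2,0,400);put(i4,300,0);put(i5,300,310);put(i3,300,530)
cv2.imwrite('pics/mont.png',C[...,::-1])
E
```

```text
(no output)
```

View pics/mont.png

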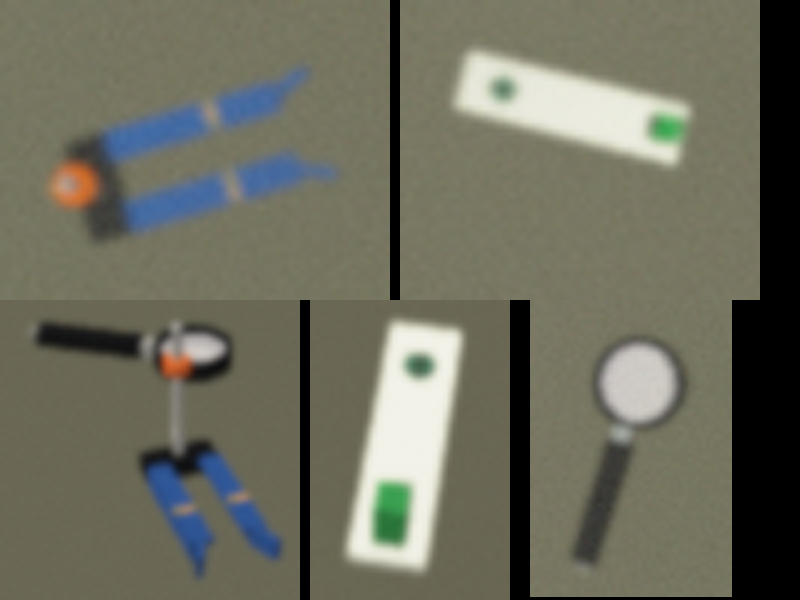

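```bash
cat > meas.py <<'E'
from h import *
U=4
def up(s,r0,r1,c0,c1):
    im=s['color'][r0:r1,c0:c1]
    return cv2.resize(im,None,fx=U,fy=U,interpolation=cv2.INTER_CUBIC)
def pix(m,r0,c0):  # mask-> (N,2) px xy
    y,x=np.nonzero(m); return np.c_[(x+.5)/U-.5+c0,(y+.5)/U-.5+r0]
def plane(s,px,z):
    return np.array([atz(s,p,z)[:2] for p in px])
def big(m,n=1):
    k,l,st,c=cv2.connectedComponentsWithStats(m.astype(np.uint8))
    o=np.argsort(-st[1:,4])[:n]+1
    return [l==i for i in o]
def carrier(s,win,z=.004):
    im=up(s,*win).astype(int);r,g,b=im[...,0],im[...,1],im[...,2]
    bg=np.median(im.reshape(-1,3),0); 
    w=(b>165)
    m=big(w)[0].astype(np.uint8); p=pix(m,win[0],win[2])
    h=cv2.convexHull(p.astype(np.float32))[:,0]
    q=plane(s,h,z)
    rc=cv2.minAreaRect((q*1000).astype(np.float32))
    gr=(g-r>50)&(g-b>25); t=big(gr)[0]; tp=pix(t,win[0],win[2]).mean(0)
    return rc,tp,q
E
python3 - <<'E'
from meas import *
import pickle
a,b=pickle.load(open('s0.pkl','rb'))
for s,win in((a,(165,215,295,355)),(b,(262,325,255,295))):
    rc,tp,q=carrier(s,win); print(rc, tp,atz(s,tp,.029 if s is a else .017))
for s,win in((a,(165,215,180,245)),(b,(170,215,230,275))):
    im=up(s,*win).astype(int);r,g,bl=im[...,0],im[...,1],im[...,2]
    blue=(bl-r>35)
    for m in big(blue,4):
        p=plane(s,pix(m,win[0],win[2])[::3],.016)*1000
        c=p.mean(0);v=np.linalg.svd(p-c,full_matrices=False)[2][0]
        print('blue',m.sum(),c.round(1),np.degrees(np.arctan2(v[1],v[0])).round(1), np.ptp((p-c)@v))
    ye=(r-bl>32)&(g-bl>10)
    for m in big(ye,4):
        pp=pix(m,win[0],win[2]);print('yel',m.sum(),pp.mean(0).round(2),im[m].mean(0).round(0),(atz(s,pp.mean(0),.016)*1000).round(1))
E
```

```text
((597.7586059570312, -246.11412048339844), (120.04460144042969, 32.088775634765625), 77.05534362792969) [339.19327731 185.99159664] [ 0.58656042 -0.29220623  0.029     ]
((599.5601806640625, -244.34616088867188), (121.96228790283203, 31.43068504333496), 77.32038116455078) [270.73214286 306.67      ] [ 0.58912459 -0.28878121  0.017     ]
blue 1453 [572.8 123. ] -71.6 54.525767244545705
blue 1436 [536.7 110.8] -71.9 53.64853270044617
blue 969 [590.9  71.1] 115.6 46.419991584353525
blue 945 [553.2  59.2] -78.3 46.22520160293189
yel 1133 [191.67 195.43] [162. 111.  75.] [544.4 164.3  16. ]
blue 2856 [544.6  85. ] -74.6 124.33556718910519
blue 1446 [595.2  62.2] -69.5 63.962530838162635
blue 1167 [573.4 125.3] -73.3 58.00297789347792
yel 41 [260.37 188.58] [144. 123. 107.] [589.5  98.5  16. ]
yel 3 [246.12 191.88] [145. 125. 112.] [549.7  84.6  16. ]
```

```bash
python3 - <<'E'
from meas import *
import pickle
a,b=pickle.load(open('s0.pkl','rb'))
def wc(s,cx,cy,rad=2.6):
    im=s['color'].astype(float); out=np.array([cx,cy],float)
    for _ in range(5):
        yy,xx=np.mgrid[0:384,0:512]
        w=np.clip(im[...,0]-im[...,2]-20,0,None)*np.exp(-((xx-out[0])**2+(yy-out[1])**2)/(2*rad**2/4))
        # bench chroma subtract
        out=np.array([(w*xx).sum(),(w*yy).sum()])/w.sum()
    return out
for s,pts in((a,[(215.2,183.8),(218.7,196)]),(b,[(246,192.3),(260,189.2)])):
    c=[wc(s,*p) for p in pts]
    im=s['color'].astype(int)
    print(c,[ (atz(s,p,.016)*1000).round(1) for p in c], im[int(round(c[0][1])),int(round(c[0][0]))], im[int(c[0][1])-12,int(c[0][0])])
    P=[atz(s,p,.016)*1000 for p in c];print('mid',(P[0]+P[1])/2)
    d=P[0]-P[1];print('ang',np.degrees(np.arctan2(d[1],d[0])))
# end block + collar + post
s=b
im=s['color'].astype(int);r,g,bl=im[...,0],im[...,1],im[...,2]
for s in(a,b):
    win=(165,215,180,245) if s is a else (140,170,230,260)
    im=up(s,*win).astype(int);r,g,bl=im[...,0],im[...,1],im[...,2]
    m=big((r-bl>60)&(r-g>30))[0];pp=pix(m,win[0],win[2]);print('collar',pp.mean(0),pp.min(0),pp.max(0))
    o,d=ray(s,pp.mean(0));print([ (atz(s,pp.mean(0),z)*1000).round(1) for z in(.07,.08,.09,.1)])
# loupe
win=(172,238,125,170)
im=up(a,*win).astype(int);gr=im.mean(2)
bg=np.median(gr)
dark=gr<bg-22
k=big(dark,1)[0]
lens=big(gr>bg+20,1)[0];pl=pix(lens,172,125)
print('lens',pl.mean(0),np.ptp(pl,axis=0),[ (atz(a,pl.mean(0),z)*1000).round(1) for z in(.009,.018)])
hm=dark.copy();c=pl.mean(0)
P=plane(a,pix(dark,172,125),.018)*1000;L=atz(a,c,.018)[:2]*1000
d=np.linalg.norm(P-L,axis=1)
H=P[(d>45)&(d<140)];hc=H.mean(0);v=np.linalg.svd(H-hc,full_matrices=False)[2][0]
print('handle c',hc,'ang',np.degrees(np.arctan2(*(hc-L)[::-1])),np.degrees(np.arctan2(v[1],v[0])),d[d<200].max(),len(H), (H-hc)@np.array([-v[1],v[0]]).std() if 0 else np.ptp((H-hc)@np.array([-v[1],v[0]])))
R_=P[d<45];print('ring',R_.mean(0),R_.max(0)-R_.min(0),(R_.max(0)+R_.min(0))/2,L)
print(get_obs()['t'])
E
```

```text
[array([213.46757741, 178.13940807]), array([220.58182246, 201.96708128])] [array([600.2,  98. ,  16. ]), array([526.8,  73.3,  16. ])] [121 120 100] [120 118  96]
mid [563.52079515  85.64029638  16.        ]
ang 18.54749086079294
[array([245.95150788, 191.99921844]), array([260.48942635, 188.61673183])] [array([549.3,  84. ,  16. ]), array([589.8,  98.3,  16. ])] [144 125 112] [40 39 39]
mid [569.53458347  91.15007086  16.        ]
ang -160.60017788012166
collar [191.98915816 195.38647959] [188.125 191.375] [195.875 199.125]
[array([543.6, 154.7,  70. ]), array([543.4, 153.1,  80. ]), array([543.2, 151.5,  90. ]), array([543.1, 149.9, 100. ])]
collar [243.50838192 155.93804665] [239.625 152.875] [247.625 158.875]
[array([544.8, 184.3,  70. ]), array([544.7, 167.8,  80. ]), array([544.6, 151.3,  90. ]), array([544.4, 134.8, 100. ])]
lens [148.63726027 190.01643836] [16.5 17.5] [array([557.4, 303. ,   9. ]), array([557.1, 300.6,  18. ])]
handle c [473.07519958 323.47718373] ang 164.7866177965877 164.00753783885582 130.48813700674503 2821 21.869406368220005
ring [553.81951858 290.37835436] [76.15353639 67.37041303] [550.80506018 299.24541107] [557.14058364 300.61603907]
1.5
```

```bash
cat > fit.py <<'E'
from meas import *
from scipy.optimize import least_squares
def wc(s,cx,cy,sg=1.5):
    im=s['color'].astype(float); out=np.array([cx,cy],float)
    yy,xx=np.mgrid[0:384,0:512]
    for _ in range(6):
        w=np.clip(im[...,0]-im[...,1]-6,0,None)*np.exp(-((xx-out[0])**2+(yy-out[1])**2)/(2*sg**2))
        out=np.array([(w*xx).sum(),(w*yy).sum()])/w.sum()
    return out
def cylmask(s,x,y,z0,z1,r,win):
    t=np.linspace(0,2*np.pi,40)
    P=[[x+r*np.cos(u),y+r*np.sin(u),z] for z in(z0,z1) for u in t]
    p=proj(s,P); h=cv2.convexHull(p.astype(np.float32))[:,0]
    return h
def centroid(h):
    m=cv2.moments(h.astype(np.float32).reshape(-1,1,2));return np.array([m['m10'],m['m01']])/m['m00']
E
python3 - <<'E'
from fit import *
import pickle
a,b=pickle.load(open('s0.pkl','rb'))
mids={}
for s,n,pts in((a,'top',[(215.2,183.8),(218.7,196)]),(b,'side',[(246,192.3),(260,189.2)])):
    c=[wc(s,*p) for p in pts]
    P=[atz(s,p,.016)*1000 for p in c];d=P[0]-P[1]
    print(n,c,P,'mid',(P[0]+P[1])/2,np.degrees(np.arctan2(d[1],d[0])),np.linalg.norm(d))
ct=np.array([191.99,195.386]);cs=np.array([243.508,155.938])
f=lambda q:np.r_[centroid(cylmask(a,q[0],q[1],q[2]-.005,q[2]+.005,.01,0))-ct,centroid(cylmask(b,q[0],q[1],q[2]-.005,q[2]+.005,.01,0))-cs]
r=least_squares(f,[.544,.151,.09],diff_step=1e-3);print('collar',r.x,r.fun)
h=cylmask(b,*r.x[:2],r.x[2]-.005,r.x[2]+.005,.01,0);print(h.min(0),h.max(0))
E
```

```text
top [array([214.48599661, 183.14544998]), array([219., 197.])] [array([584.72973829,  94.24513392,  16.        ]), array([542.07265594,  78.74339699,  16.        ])] mid [563.40119711  86.49426545  16.        ] 19.97132637382846 45.38645747685805
side [array([246.2949268 , 191.78703136]), array([260.11790216, 188.65406452])] [array([550.21660236,  84.94497459,  16.        ]), array([588.7739074 ,  98.14979928,  16.        ])] mid [569.49525488  91.54738693  16.        ] -161.0950674935004 40.75577464118576
collar [0.54394402 0.15142288 0.08995984] [ 0.00629848 -0.24352008 -0.22858608  0.00854204]
[239.62619 152.51457] [246.91533 159.39407]
```

```bash
cat > rfit.py <<'E'
from fit import *
from scipy.optimize import minimize
SS=6
def layers_stand(q,ptw):
    x,y,th=q
    c,s_=np.cos(th),np.sin(th)  # th = yaw of stand: ydir=(-sin,cos)
    def W(P): P=np.array(P,float);return np.c_[x+c*P[:,0]-s_*P[:,1],y+s_*P[:,0]+c*P[:,1],P[:,2]]
    def box(x0,x1,y0,y1,z0,z1): return W([[a,b,z] for a in(x0,x1) for b in(y0,y1) for z in(z0,z1)])
    L=[]
    for sg in(-1,1):
        xs=sorted((sg*17,sg*27))
        L.append(('blue',box(xs[0]/1e3,xs[1]/1e3,-.035,.057,0,.016)))
        P=[[sg*(.018),-.035],[sg*.021,-.035],[sg*.025,-.053],[sg*.028,-.053]]
        L.append(('blue',W([[p[0],p[1],z] for p in P for z in(0,.016)])))
        L.append(('yel',box(xs[0]/1e3,xs[1]/1e3,-ptw/2,ptw/2,.0159,.0165)))
    L.append(('blk',box(-.027,.027,.057,.079,0,.016)))
    t=np.linspace(0,2*np.pi,24)
    return L,W
def render(s,L,win,sig):
    r0,r1,c0,c1=win
    names=['bg']+sorted(set(n for n,_ in L))
    lab=np.zeros(((r1-r0)*SS,(c1-c0)*SS),np.uint8)
    for n,P in L:
        p=proj(s,P);h=cv2.convexHull(p.astype(np.float32))[:,0]
        h=((h+.5-[c0,r0])*SS-.5)
        cv2.fillConvexPoly(lab,np.round(h*256).astype(np.int32),names.index(n),shift=8)
    A=[]
    for i in range(len(names)):
        m=(lab==i).astype(np.float32); m=cv2.GaussianBlur(m,(0,0),sig*SS)
        A.append(cv2.resize(m,(c1-c0,r1-r0),interpolation=cv2.INTER_AREA).ravel())
    return np.array(A).T,names
def cost(s,L,win,sig,mask=None):
    A,n=render(s,L,win,sig)
    I=s['color'][win[0]:win[1],win[2]:win[3]].reshape(-1,3).astype(float)
    if mask is not None: A=A*mask[:,None];I=I*mask[:,None]
    X=np.linalg.lstsq(A,I,rcond=None)[0]
    return ((A@X-I)**2).mean(),dict(zip(n,X.round()))
def opt(f,x0,steps):
    x0=np.array(x0,float);st=np.array(steps)
    S=np.vstack([x0]+[x0+st*np.eye(len(x0))[i] for i in range(len(x0))])
    return minimize(f,x0,method='Nelder-Mead',options=dict(initial_simplex=S,xatol=1e-5,fatol=1e-3,maxiter=300))
E
cat > run1.py <<'E'
from rfit import *
import pickle
a,b=pickle.load(open('s0.pkl','rb'))
def carr(q):
    x,y,th=q;c,s_=np.cos(th),np.sin(th)
    def W(P): P=np.array(P,float);return np.c_[x+c*P[:,0]-s_*P[:,1],y+s_*P[:,0]+c*P[:,1],P[:,2]]
    def box(x0,x1,y0,y1,z0,z1): return W([[a,b,z] for a in(x0,x1) for b in(y0,y1) for z in(z0,z1)])
    t=np.linspace(0,2*np.pi,24)
    return [('w',box(-.015,.015,-.012,.107,0,.004)),('leaf',W(np.c_[.0075*np.cos(t),.085+.0075*np.sin(t),0*t+.004])),('tab',box(-.007,.007,-.007,.007,.004,.029)),('tabtop',box(-.007,.007,-.007,.007,.029,.029))]
for s,n,win in((a,'top',(165,215,295,355)),(b,'side',(262,325,255,295))):
    for sig in(.7,1.):
        r=opt(lambda q:cost(s,carr(q),win,sig)[0],[.588,-.2915,np.radians(-13)],[.006,.006,.05]);print('carrier',n,sig,(r.x*[1e3,1e3,57.3]).round(2),round(r.fun,1))
for s,n,win in((a,'top',(168,215,190,245)),(b,'side',(172,215,230,275))):
    m=np.ones((win[1]-win[0],win[3]-win[2]))
    if s is a: m[24:35,:12]=0
    else: m[:7,8:18]=0
    for sig in(.7,1.):
        r=opt(lambda q:cost(s,layers_stand(q[:3],abs(q[3]))[0],win,sig,m.ravel())[0],[.565,.088,np.radians(18),.004],[.006,.006,.05,.002]);print('stand',n,sig,(r.x*[1e3,1e3,57.3,1e3]).round(2),round(r.fun,1))
    print(cost(s,layers_stand(r.x[:3],abs(r.x[3]))[0],win,sig,m.ravel())[1])
print(get_obs()['t'])
E
python3 run1.py
```

```text
carrier top 0.7 [ 587.35 -292.35  -12.66] 13.7
carrier top 1.0 [ 587.46 -292.86  -12.52] 11.4
carrier side 0.7 [ 589.33 -289.48  -12.71] 56.9
carrier side 1.0 [ 589.37 -289.44  -12.65] 39.9
stand top 0.7 [564.7   87.92  18.51   6.07] 39.9
stand top 1.0 [564.77  87.8   18.91   5.66] 32.9
{'bg': array([118., 117.,  98.]), 'blk': array([69., 69., 67.]), 'blue': array([ 60., 104., 176.]), 'yel': array([201., 160., 108.])}
stand side 0.7 [567.05  91.46  18.59   4.6 ] 85.8
stand side 1.0 [567.04  91.71  19.     3.32] 77.7
{'bg': array([105., 103.,  85.]), 'blk': array([35., 48., 71.]), 'blue': array([ 44.,  81., 148.]), 'yel': array([353., 220.,  58.])}
1.5
```

```bash
cat > go.py <<'E'
from h import *
import sys
def rel(x,y,z,ang):  # tool x axis world angle deg, tool down
    o=get_obs();p=o['ee_pos'];Rc=R.from_quat(o['ee_rot'])
    t=np.radians(ang);Rt=R.from_matrix(np.array([[np.cos(t),np.sin(t),0],[np.sin(t),-np.cos(t),0],[0,0,-1]]))
    X=Rc.as_matrix()[:,0]
    print('t',round(o['t'],2),'pos',p.round(4),'xang',np.degrees(np.arctan2(X[1],X[0])).round(2),'gap',round(o['finger_gap'],3),'F',o['force'].round(1))
    print('trans',Rc.inv().apply(np.array([x,y,z])-p).round(4),'twist',np.degrees((Rc.inv()*Rt).as_rotvec()).round(2))
if __name__=='__main__': rel(*map(float,sys.argv[1:5]))
E
python3 go.py .5884 -.2911 .12 -12.65
```

```text
t 1.5 pos [ 0.2641 -0.5387  0.2186] xang -63.89 gap 0.999 F [-0.3  0.  -0.1]
trans [-0.0796 -0.4002  0.0986] twist [  0.     0.   -51.24]
```

Request:
jog_arm:
  twist:
    - [0, 0, -17]
    - [0, 0, -34]
    - [0, 0, -51.2]
    - [0, 0, -51.2]
    - [0, 0, -51.2]
    - [0, 0, -51.2]
    - [0, 0, -51.2]
    - [0, 0, -51.2]
    - [0, 0, -51.2]
    - [0, 0, -51.2]
    - [0, 0, -51.2]
    - [0, 0, -51.2]
    - [0, 0, -51.2]
    - [0, 0, -51.2]
    - [0, 0, -51.2]
    - [0, 0, -51.2]
    - [0, 0, -51.2]
    - [0, 0, -51.2]
    - [0, 0, -51.2]
    - [0, 0, -51.2]
  translation:
    - [-0.0796, -0.4002, 0.0]
    - [-0.0796, -0.4002, 0.0]
    - [-0.0796, -0.4002, 0.0]
    - [-0.0796, -0.4002, 0.0]
    - [-0.0796, -0.4002, 0.0]
    - [-0.0796, -0.4002, 0.0]
    - [-0.0796, -0.4002, 0.03]
    - [-0.0796, -0.4002, 0.0986]
    - [-0.0796, -0.4002, 0.0986]
    - [-0.0796, -0.4002, 0.0986]
    - [-0.0796, -0.4002, 0.0986]
    - [-0.0796, -0.4002, 0.0986]
    - [-0.0796, -0.4002, 0.0986]
    - [-0.0796, -0.4002, 0.0986]
    - [-0.0796, -0.4002, 0.0986]
    - [-0.0796, -0.4002, 0.0986]
    - [-0.0796, -0.4002, 0.0986]
    - [-0.0796, -0.4002, 0.0986]
    - [-0.0796, -0.4002, 0.0986]
    - [-0.0796, -0.4002, 0.0986]
  claw: [-1, -1, -1, -1, -1, -1, -1, -1, -1, -1, -1, -1, -1, -1, -1, -1, -1, -1, -1, -1]

```text
t: 3.17
ee_pos: [0.5883, -0.2914, 0.1203]
ee_rot: [0.994, -0.111, 0.0, 0.0]
force: [0.2, -0.4, -0.4]
finger_gap: 0.999
```

```bash
python3 go.py .5884 -.2911 .007 -12.65; python3 - <<'E'
from h import *
b=snapshot('side');a=snapshot('top')
o=get_obs();print(o['ee_pos'],proj(b,o['ee_pos']),proj(a,o['ee_pos']))
save(b,'s1.png',4,(200,340,210,340))
save(a,'t1.png',4,(130,250,270,400))
E
```

```text
t 3.17 pos [ 0.5883 -0.2914  0.1203] xang -12.71 gap 0.999 F [ 0.2 -0.4 -0.4]
trans [-0.     -0.0003  0.1133] twist [ 0.   -0.02 -0.06]
[ 0.58834958 -0.2911792   0.12007905] [[272.39281818 272.74415103]] [[344.92783867 183.93360147]]
```

View pics/s1.png

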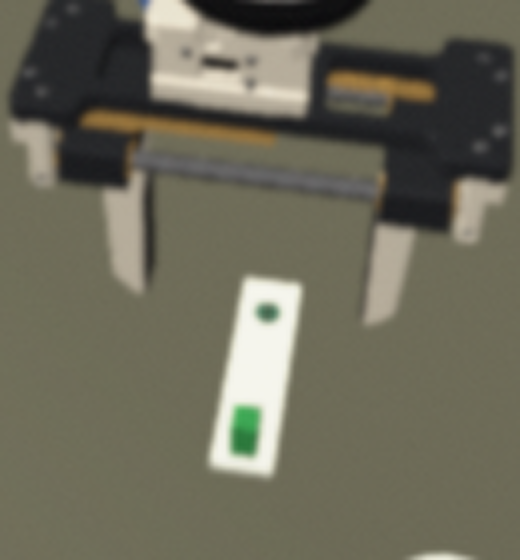

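The open fingers hang above the carrier, tips at crop (140,290) and (370,323), squarely aligned with the blade. Descending.

Request:
jog_arm:
  twist:
    - [0, 0, 0]
    - [0, 0, 0]
    - [0, 0, 0]
    - [0, 0, 0]
    - [0, 0, 0]
    - [0, 0, 0]
    - [0, 0, 0]
    - [0, 0, 0]
    - [0, 0, 0]
    - [0, 0, 0]
    - [0, 0, 0]
    - [0, 0, 0]
    - [0, 0, 0]
    - [0, 0, 0]
    - [0, 0, 0]
    - [0, 0, 0]
  translation:
    - [0, 0, 0.035]
    - [0, 0, 0.07]
    - [0, 0, 0.1]
    - [0, 0, 0.113]
    - [0, 0, 0.113]
    - [0, 0, 0.113]
    - [0, 0, 0.113]
    - [0, 0, 0.113]
    - [0, 0, 0.113]
    - [0, 0, 0.113]
    - [0, 0, 0.113]
    - [0, 0, 0.113]
    - [0, 0, 0.113]
    - [0, 0, 0.113]
    - [0, 0, 0.113]
    - [0, 0, 0.113]
  claw: [-1, -1, -1, -1, -1, 0.7, 0.7, 0.7, 0.7, 0.7, 1, 1, 1, 1, 1, 1]
  force: 20

```text
t: 4.6
ee_pos: [0.5883, -0.2912, 0.007]
ee_rot: [0.994, -0.111, -0.0, -0.0]
force: [0.4, 0.4, 0.7]
finger_gap: 0.26
```

```bash
python3 go.py .5884 -.2911 .03 -12.65; sed 's/^a,b=pickle.*/a=snapshot("top");b=snapshot("side")/; s/^from rfit/from rfit/' run1.py | sed '/^for s,n,win in((a,.top.,(168/,$d' > run_c.py;  echo 'save(b,"s2.png",5,(240,340,220,320))' >> run_c.py; python3 run_c.py
```

```text
t 4.6 pos [ 0.5883 -0.2912  0.007 ] xang -12.7 gap 0.26 F [0.4 0.4 0.7]
trans [ 0.0001 -0.0001 -0.023 ] twist [-0.    0.01 -0.05]
carrier top 0.7 [ 589.65 -285.66  -12.08] 666.1
carrier top 1.0 [ 589.53 -285.59  -12.09] 640.6
carrier side 0.7 [ 587.51 -292.6    -6.97] 2293.2
carrier side 1.0 [ 587.52 -293.02   -7.18] 2257.6
```

View pics/s2.png

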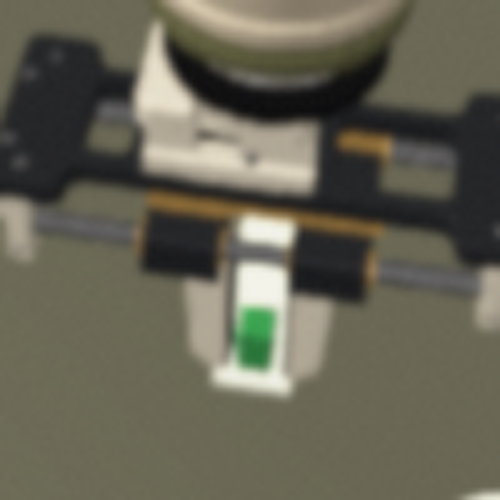

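Request:
jog_arm:
  twist:
    - [0, 0, 0]
    - [0, 0, 0]
    - [0, 0, 0]
    - [0, 0, 0]
    - [0, 0, 0]
    - [0, 0, 0]
    - [0, 0, 0]
    - [0, 0, 0]
  translation:
    - [0, 0, 0]
    - [0, 0, 0]
    - [0, 0, 0]
    - [0, 0, 0]
    - [0, 0, 0]
    - [0, 0, 0]
    - [0, 0, 0]
    - [0, 0, 0]
  claw: [1, 1, 1, 1, 1, 1, 1, 1]
  force: 25

```text
t: 5.37
ee_pos: [0.5883, -0.2912, 0.007]
ee_rot: [0.994, -0.111, -0.0, -0.0]
force: [0.0, -0.4, 0.0]
finger_gap: 0.149
```

```bash
python3 go.py .5884 -.2911 .03 -12.65; python3 - <<'E'
from h import *
# rel disp: carrier(588.4,-291.1)->stand(565.9,89.7),18.6
th=np.radians(18.6);yd=np.array([-np.sin(th),np.cos(th)]);S=np.array([.5659,.0897])
for d in(.185,.085):print(d,S-yd*d)
E
```

```text
t 5.37 pos [ 0.5883 -0.2912  0.007 ] xang -12.69 gap 0.149 F [ 0.  -0.4  0. ]
trans [ 0.0001 -0.0001 -0.023 ] twist [-0.    0.01 -0.04]
0.185 [ 0.62490747 -0.08563716]
0.085 [0.59301154 0.00913969]
```

```bash
python3 go.py .6249 -.0856 .03 18.6
```

```text
t 5.37 pos [ 0.5883 -0.2912  0.007 ] xang -12.69 gap 0.149 F [ 0.  -0.4  0. ]
trans [-0.0095 -0.2086 -0.023 ] twist [-0.000e+00  1.000e-02 -3.129e+01]
```

Request:
jog_arm:
  twist:
    - [0, 0, 0]
    - [0, 0, 0]
    - [0, 0, -4]
    - [0, 0, -8]
    - [0, 0, -12]
    - [0, 0, -16]
    - [0, 0, -20]
    - [0, 0, -24]
    - [0, 0, -28]
    - [0, 0, -31.3]
    - [0, 0, -31.3]
    - [0, 0, -31.3]
    - [0, 0, -31.3]
    - [0, 0, -31.3]
    - [0, 0, -31.3]
  translation:
    - [0, 0, -0.015]
    - [0, 0, -0.04]
    - [-0.001, -0.02, -0.05]
    - [-0.002, -0.045, -0.05]
    - [-0.003, -0.07, -0.05]
    - [-0.0045, -0.1, -0.05]
    - [-0.006, -0.13, -0.05]
    - [-0.0075, -0.16, -0.05]
    - [-0.009, -0.19, -0.045]
    - [-0.0095, -0.2086, -0.035]
    - [-0.0095, -0.2086, -0.025]
    - [-0.0095, -0.2086, -0.02]
    - [-0.0095, -0.2086, -0.02]
    - [-0.0095, -0.2086, -0.02]
    - [-0.0095, -0.2086, -0.02]
  claw: [1, 1, 1, 1, 1, 1, 1, 1, 1, 1, 1, 1, 1, 1, 1]

```text
t: 6.62
ee_pos: [0.6251, -0.0869, 0.0277]
ee_rot: [0.987, 0.161, 0.0, 0.0]
force: [0.1, -0.5, -0.2]
finger_gap: 0.148
```

```bash
python3 go.py .6249 -.0856 .009 18.6; python3 - <<'E'
from h import *
import pickle
b=snapshot('side');a=snapshot('top')
pickle.dump((a,b),open('s3.pkl','wb'))
i1=cv2.resize(a['color'][150:225,195:315],None,fx=5,fy=5,interpolation=2)
cv2.imwrite('pics/t3.png',i1[...,::-1]);save(b,'s3.png',4,(140,290,180,330))
E
```

```text
t 6.62 pos [ 0.6251 -0.0869  0.0277] xang 18.49 gap 0.148 F [ 0.1 -0.5 -0.2]
trans [ 0.0002 -0.0013  0.0187] twist [ 0.03 -0.02 -0.11]
```

View pics/t3.png

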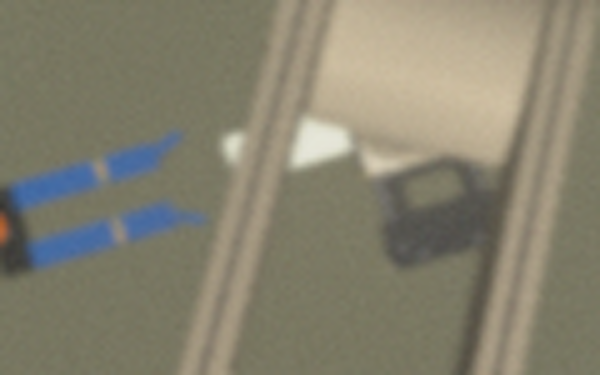

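View pics/s3.png

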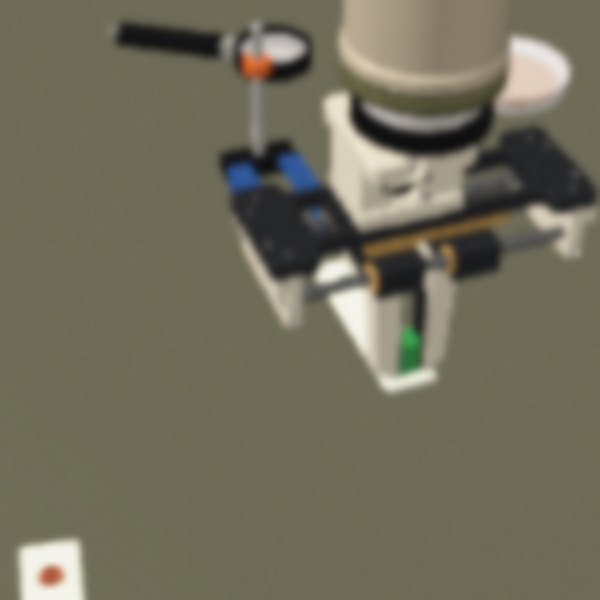

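```bash
python3 - <<'E'
from h import *
import pickle
a,b=pickle.load(open('s3.pkl','rb'))
def W(P,x,y,deg,dz):
    t=np.radians(deg);c,s=np.cos(t),np.sin(t);P=np.array(P,float)
    return np.c_[x+c*P[:,0]-s*P[:,1],y+s*P[:,0]+c*P[:,1],P[:,2]+dz]
bl=[[-.015,-.012,.004],[.015,-.012,.004],[.015,.107,.004],[-.015,.107,.004]]
o=get_obs()['ee_pos']
def draw(s,win,k,name,off):
    r0,r1,c0,c1=win
    im=cv2.resize(s['color'][r0:r1,c0:c1],None,fx=k,fy=k,interpolation=2).copy()
    def pl(P,col):
        p=((proj(s,P)+.5-[c0,r0])*k-.5);cv2.polylines(im,[np.round(p).astype(np.int32)],True,col,1,cv2.LINE_AA)
    # camera bias: fit-based positions (cam-specific)
    pl(W(bl,o[0]+off[0],o[1]+off[1],18.5,o[2]-.007),(255,0,0))
    st={'top':(.5647,.0879),'side':(.5671,.0915)}[name]
    for sg in(-1,1):
        pl(W([[sg*.017,-.035,.016],[sg*.027,-.035,.016],[sg*.027,.057,.016],[sg*.017,.057,.016]],*st,18.6,0),(255,255,0))
        pl(W([[sg*.017,0,.016],[sg*.027,0,.016]],*st,18.6,0),(255,0,255))
    cv2.imwrite(f'pics/d3_{name}.png',im[...,::-1])
draw(a,(150,225,195,315),6,'top',(-.001,-.0012));draw(b,(165,245,215,315),6,'side',(.001,.002))
E
```

```text
(no output)
```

View pics/d3_top.png

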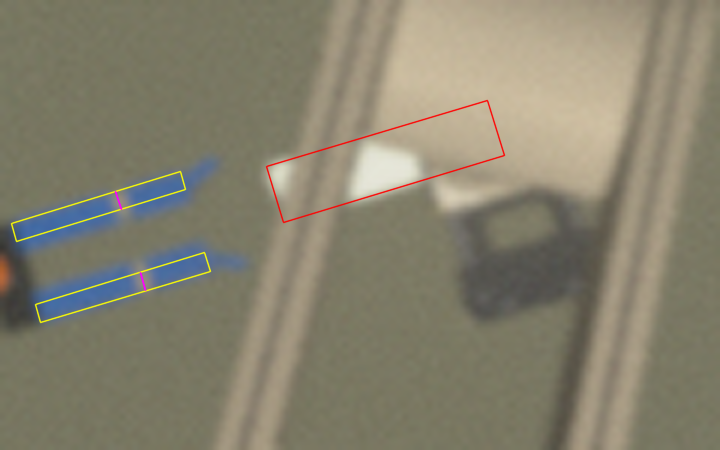

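View pics/d3_side.png

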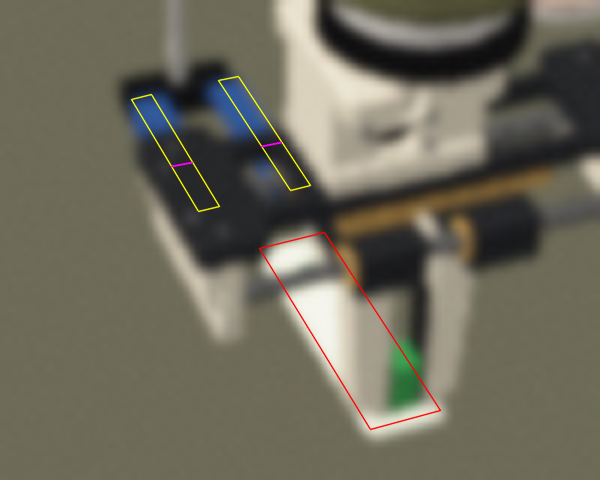

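```bash
python3 go.py .6249 -.0856 .0085 18.6; python3 go.py .6150 -.0562 .0085 18.6;python3 go.py .5930 .0091 .0085 18.6
```

```text
t 6.72 pos [ 0.6253 -0.0867  0.0278] xang 18.51 gap 0.147 F [-0.1  0.1  0.1]
trans [-0.     -0.0012  0.0193] twist [ 0.03 -0.05 -0.09]
t 6.72 pos [ 0.6253 -0.0867  0.0278] xang 18.51 gap 0.147 F [-0.1  0.1  0.1]
trans [-0.0001 -0.0322  0.0193] twist [ 0.03 -0.05 -0.09]
t 6.72 pos [ 0.6253 -0.0867  0.0278] xang 18.51 gap 0.147 F [-0.1  0.1  0.1]
trans [-0.0002 -0.1011  0.0193] twist [ 0.03 -0.05 -0.09]
```

Request:
jog_arm:
  twist:
    - [0, 0, 0]
    - [0, 0, -0.1]
    - [0, 0, -0.1]
    - [0, 0, -0.1]
    - [0, 0, -0.1]
    - [0, 0, -0.1]
    - [0, 0, -0.1]
    - [0, 0, -0.1]
    - [0, 0, -0.1]
    - [0, 0, -0.1]
  translation:
    - [0, -0.001, 0.008]
    - [0, -0.001, 0.016]
    - [0, -0.005, 0.0193]
    - [0, -0.012, 0.0193]
    - [0, -0.02, 0.0193]
    - [0, -0.028, 0.0193]
    - [0, -0.036, 0.0193]
    - [0, -0.044, 0.0193]
    - [0, -0.05, 0.0193]
    - [0, -0.05, 0.0193]
  claw: [1, 1, 1, 1, 1, 1, 1, 1, 1, 1]

```text
t: 7.55
ee_pos: [0.609, -0.0377, 0.0085]
ee_rot: [0.987, 0.162, 0.0, -0.0]
force: [0.2, 0.4, 0.1]
finger_gap: 0.15
```

```bash
python3 go.py .5930 .0091 .0085 18.6; python3 - <<'E'
from h import *
import pickle
b=snapshot('side');a=snapshot('top')
pickle.dump((a,b),open('s4.pkl','wb'))
save(a,'t4.png',7,(160,220,190,290))
E
```

```text
t 7.55 pos [ 0.609  -0.0377  0.0085] xang 18.69 gap 0.15 F [0.2 0.4 0.1]
trans [-0.0001 -0.0494 -0.    ] twist [ 0.01 -0.04  0.09]
```

View pics/t4.png

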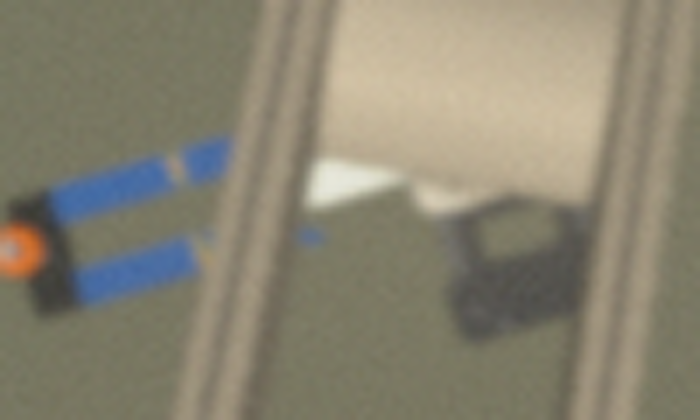

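No contact force, the blade is entering the mouth centrally. Continuing.

Request:
jog_arm:
  twist:
    - [0, 0, 0]
    - [0, 0, 0]
    - [0, 0, 0]
    - [0, 0, 0]
    - [0, 0, 0]
    - [0, 0, 0]
    - [0, 0, 0]
    - [0, 0, 0]
    - [0, 0, 0]
    - [0, 0, 0]
  translation:
    - [0, -0.006, 0]
    - [0, -0.012, 0]
    - [0, -0.018, 0]
    - [0, -0.024, 0]
    - [0, -0.03, 0]
    - [0, -0.036, 0]
    - [0, -0.042, 0]
    - [0, -0.047, 0]
    - [0, -0.0494, 0]
    - [0, -0.0494, 0]
  claw: [1, 1, 1, 1, 1, 1, 1, 1, 1, 1]

```text
t: 8.48
ee_pos: [0.5935, 0.0085, 0.0086]
ee_rot: [0.987, 0.162, 0.001, 0.0]
force: [0.1, 0.4, -0.9]
finger_gap: 0.15
```

```bash
python3 go.py .5930 .0091 .007 18.6; python3 - <<'E'
from h import *
import pickle
b=snapshot('side');a=snapshot('top')
pickle.dump((a,b),open('s5.pkl','wb'))
save(a,'t5.png',7,(160,220,190,290))
save(b,'s5.png',6,(150,240,215,315))
E
```

```text
t 8.48 pos [0.5935 0.0085 0.0086] xang 18.69 gap 0.15 F [ 0.1  0.4 -0.9]
trans [-0.0002 -0.0007  0.0016] twist [ 0.04 -0.05  0.09]
```

View pics/t5.png

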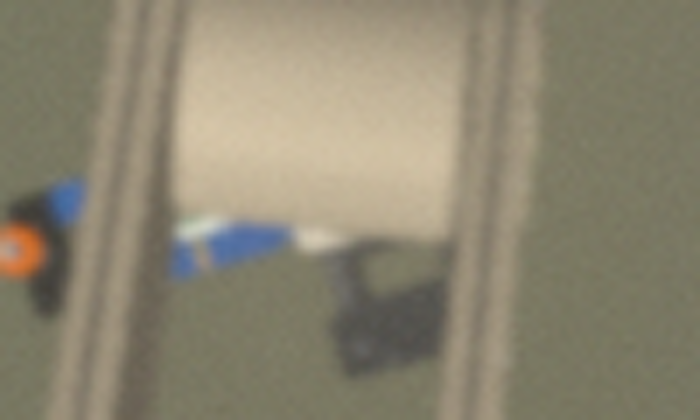

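View pics/s5.png

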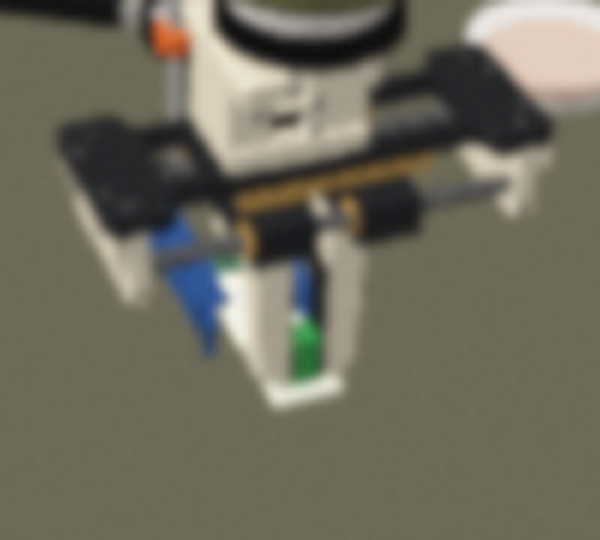

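Request:
jog_arm:
  twist:
    - [0, 0, 0]
    - [0, 0, 0]
    - [0, 0, 0]
    - [0, 0, 0]
    - [0, 0, 0]
    - [0, 0, 0]
    - [0, 0, 0]
    - [0, 0, 0]
    - [0, 0, 0]
    - [0, 0, 0]
    - [0, 0, 0]
    - [0, 0, 0]
    - [0, 0, 0]
    - [0, 0, 0]
    - [0, 0, 0]
    - [0, 0, 0]
    - [0, 0, 0]
  translation:
    - [0, -0.0006, 0.0014]
    - [0, -0.0006, 0.0014]
    - [0, -0.0006, 0.0014]
    - [0, -0.0006, 0.0014]
    - [0, -0.0006, 0.0014]
    - [0, -0.0006, 0.0014]
    - [0, -0.0006, 0.0014]
    - [0, -0.0006, 0.0014]
    - [0, 0, -0.03]
    - [0, 0, -0.06]
    - [0, 0.03, -0.1]
    - [0, 0.07, -0.13]
    - [0, 0.11, -0.15]
    - [0, 0.15, -0.15]
    - [0, 0.19, -0.15]
    - [0, 0.2, -0.15]
    - [0, 0.2, -0.15]
  claw: [1, 1, 0.3, 0.3, 0.3, 0.3, 0.3, 0.3, 0.3, 0.3, -0.3, -0.3, -0.3, -0.3, -0.3, -0.3, -0.3]

```text
t: 10.0
ee_pos: [0.6582, -0.1872, 0.1593]
ee_rot: [0.987, 0.16, 0.001, 0.002]
force: [0.7, -0.0, -1.0]
finger_gap: 0.647
```

```bash
python3 - <<'E'
from h import *
import pickle
b=snapshot('side');a=snapshot('top')
pickle.dump((a,b),open('s6.pkl','wb'))
print(get_obs()['t'])
save(a,'t6.png',7,(160,220,190,290))
save(b,'s6.png',6,(140,230,215,315))
E
```

```text
10.1
```

View pics/t6.png

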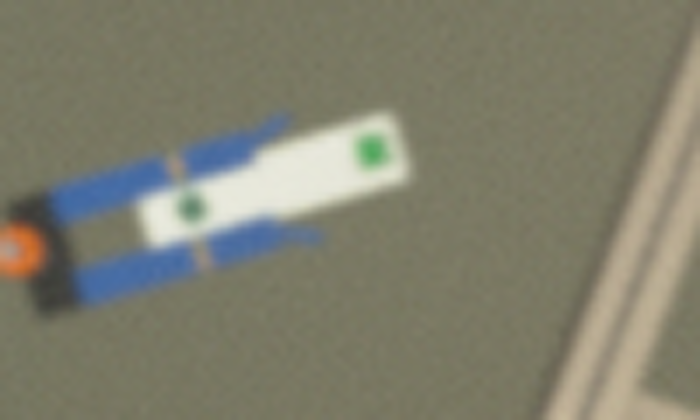

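View pics/s6.png

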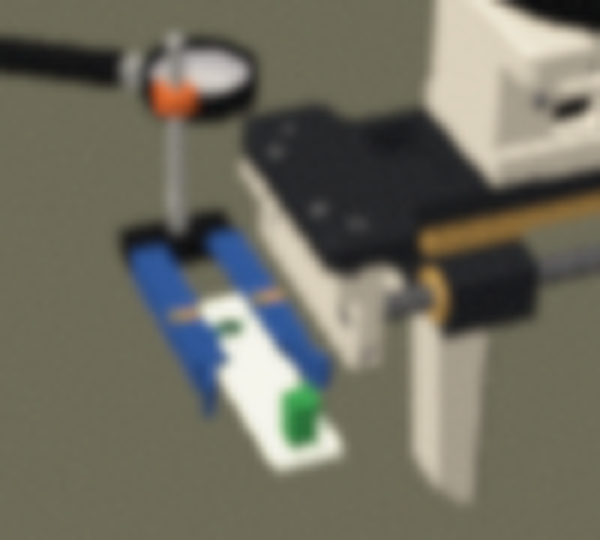

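```bash
cat > run6.py <<'E'
from rfit import *
import pickle,sys
a,b=pickle.load(open(sys.argv[1],'rb'))
# leaf dark-weighted centroid via fit: combined stand+carrier model, top image
def L(q):
    L1,W=layers_stand(q[:3],.0045)
    blade=[('w',W([[x+q[3],y+q[4],.004] for x in(-.015,.015) for y in(-.097,.022)]))]
    t=np.linspace(0,2*np.pi,24)
    leaf=[('leaf',W(np.c_[.0075*np.cos(t)+q[3],.0075*np.sin(t)+q[4],0*t+.004]))]
    # lips narrow
    lips=[('blue',W([[sg*x,y,.016] for x in(q[5],.027) for y in(-.035,.057)])) for sg in(-1,1)]
    yel=[('yel',W([[sg*x,y,.0162] for x in(q[5],.027) for y in(-.0022,.0022)])) for sg in(-1,1)]
    tab=[('tab',W([[x+q[3],y+q[4]-.085,z] for x in(-.007,.007) for y in(-.007,.007) for z in(.004,.029)]))]
    ot=[l for l in L1 if l[0]!='yel']
    return blade+leaf+ot+lips+yel+tab
for s,n,win,x0 in((a,'top',(168,215,190,252),[.5647,.0879]),(b,'side',(172,221,230,275),[.567,.0915])):
    m=np.ones((win[1]-win[0],win[3]-win[2]))
    if n=='top': m[24:35,:12]=0
    else: m[:7,8:18]=0; m[:22,28:]=0;m[:,40:]=0
    for sig in(.7,.9):
        f=lambda q:cost(s,L(q),win,sig,m.ravel())[0]
        r=opt(f,x0+[np.radians(18.6),0,0,.013],[.003,.003,.03,.002,.003,.002]);print(n,sig,(r.x*[1e3,1e3,57.3,1e3,1e3,1e3]).round(2),round(r.fun,1))
E
python3 run6.py s6.pkl
```

```text
top 0.7 [ 5.6476e+02  8.7020e+01  1.8260e+01  1.8600e+00 -2.4000e-01  1.1950e+01] 14.8
top 0.9 [ 5.648e+02  8.695e+01  1.821e+01  1.770e+00 -1.400e-01  1.191e+01] 10.5
side 0.7 [ 5.6738e+02  9.0040e+01  1.8850e+01 -4.8000e-01 -2.1600e+00  1.2820e+01] 108.4
side 0.9 [ 5.6734e+02  9.0050e+01  1.9100e+01 -5.2000e-01 -1.9700e+00  1.3000e+01] 94.7
```

```bash
cat > run7.py <<'E'
from rfit import *
import pickle,sys
a,b=pickle.load(open(sys.argv[1],'rb'))
def L(q):
    x,y,th=q[:3];c,s_=np.cos(th),np.sin(th)
    def W(P): P=np.array(P,float);return np.c_[x+c*P[:,0]-s_*P[:,1],y+s_*P[:,0]+c*P[:,1],P[:,2]]
    t=np.linspace(0,2*np.pi,40)
    cyl=lambda r,z:W(np.r_[np.c_[r*np.cos(t),r*np.sin(t),0*t+z]])
    ring=np.r_[cyl(.032,0),cyl(.032,.018)]
    lens=cyl(q[3],.014)
    h=W([[-u,v,z] for u in(.041,.133) for v in(-.009,.009) for z in(.002,.016)])
    n=W([[-u,v,z] for u in(.030,.041) for v in(-.005,.005) for z in(.004,.014)])
    return [('neck',n),('h',h),('ring',ring),('lens',lens)]
for s,n,win,x0 in((a,'top',(170,240,122,172),[.558,.302]),(b,'side',(135,165,200,262),[.559,.303])):
    m=np.ones((win[1]-win[0],win[3]-win[2]))
    if n=='side': m[:,38:50]=0
    for sig in(.7,.9):
        f=lambda q:cost(s,L(q),win,sig,m.ravel())[0]
        r=opt(f,x0+[np.radians(-15),.026],[.004,.004,.03,.002]);print(n,sig,(r.x*[1e3,1e3,57.3,1e3]).round(2),round(r.fun,1))
print(search_frame('dish',snapshot('top'))[:1])
E
python3 run7.py s0.pkl; python3 -c "
from h import *
import pickle
a,b=pickle.load(open('s6.pkl','rb'))
print(atz(a,(161,133),.016),atz(b,(310,157),.016),atz(a,(379,163),.075),atz(a,(324,236),.01))"
```

```text
top 0.7 [557.34 301.81 -15.99  26.33] 12.9
top 0.9 [557.33 301.85 -15.84  26.46] 10.2
side 0.7 [558.32 304.55 -15.31  26.48] 34.0
side 0.9 [558.51 304.39 -15.8   26.45] 26.5
[]
[0.73824976 0.26956825 0.016     ] [0.75503701 0.26142142 0.016     ] [ 0.65704258 -0.40346169  0.075     ] [ 0.42995453 -0.25176281  0.01      ]
```

```bash
python3 go.py .4954 .3209 .2 74.2
```

```text
t 10.2 pos [ 0.6572 -0.1805  0.1584] xang 18.7 gap 0.648 F [ 0.6  0.2 -0. ]
trans [ 0.0075 -0.5268 -0.0416] twist [ 1.00e-02 -3.00e-02 -5.55e+01]
```

Request:
jog_arm:
  twist:
    - [0, 0, -5]
    - [0, 0, -10]
    - [0, 0, -15]
    - [0, 0, -20]
    - [0, 0, -25]
    - [0, 0, -30]
    - [0, 0, -35]
    - [0, 0, -40]
    - [0, 0, -45]
    - [0, 0, -50]
    - [0, 0, -55.5]
    - [0, 0, -55.5]
    - [0, 0, -55.5]
    - [0, 0, -55.5]
    - [0, 0, -55.5]
    - [0, 0, -55.5]
    - [0, 0, -55.5]
    - [0, 0, -55.5]
    - [0, 0, -55.5]
    - [0, 0, -55.5]
  translation:
    - [0, -0.02, -0.04]
    - [0, -0.06, -0.042]
    - [0, -0.1, -0.042]
    - [0.001, -0.14, -0.042]
    - [0.002, -0.18, -0.042]
    - [0.003, -0.22, -0.042]
    - [0.004, -0.26, -0.042]
    - [0.005, -0.3, -0.042]
    - [0.005, -0.34, -0.042]
    - [0.006, -0.38, -0.042]
    - [0.006, -0.42, -0.042]
    - [0.007, -0.46, -0.042]
    - [0.0075, -0.5, -0.042]
    - [0.0075, -0.5268, -0.042]
    - [0.0075, -0.5268, -0.02]
    - [0.0075, -0.5268, 0.01]
    - [0.0075, -0.5268, 0.04]
    - [0.0075, -0.5268, 0.06]
    - [0.0075, -0.5268, 0.06]
    - [0.0075, -0.5268, 0.06]
  claw: [0.1, 0.1, 0.1, 0.1, 0.1, 0.1, 0.1, 0.1, 0.1, 0.1, 0.1, 0.1, 0.1, 0.1, 0.1, 0.1, 0.1, 0.1, 0.1, 0.1]

```text
t: 11.87
ee_pos: [0.4934, 0.3212, 0.0974]
ee_rot: [0.797, 0.604, -0.001, -0.0]
force: [-0.4, 0.3, 1.4]
finger_gap: 0.45
```

```bash
python3 go.py .4954 .3209 .003 74.2; python3 - <<'E'
from h import *
b=snapshot('side');a=snapshot('top')
i1=cv2.resize(a['color'][160:250,110:230],None,fx=5,fy=5,interpolation=2);i2=cv2.resize(b['color'][90:210,190:290],None,fx=5,fy=5,interpolation=2)
cv2.imwrite('pics/m8.png',i1[...,::-1]);cv2.imwrite('pics/m8s.png',i2[...,::-1])
E
```

```text
t 11.87 pos [0.4934 0.3212 0.0974] xang 74.29 gap 0.45 F [-0.4  0.3  1.4]
trans [0.0005 0.0022 0.0944] twist [-0.11  0.1   0.09]
```

View pics/m8.png

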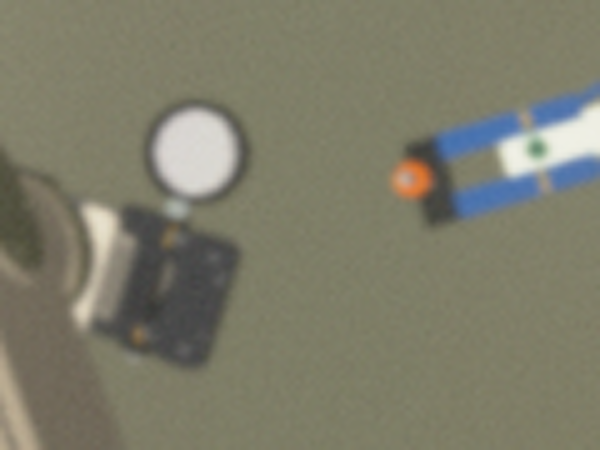

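View pics/m8s.png

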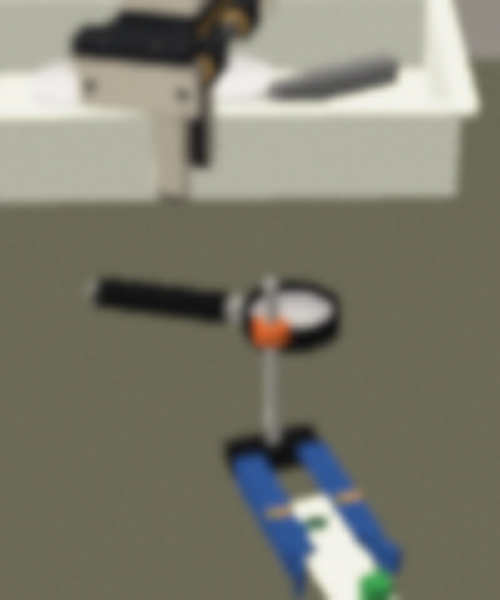

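Request:
jog_arm:
  twist:
    - [0, 0, 0]
    - [0, 0, 0]
    - [0, 0, 0]
    - [0, 0, 0]
    - [0, 0, 0]
    - [0, 0, 0]
    - [0, 0, 0]
    - [0, 0, 0]
    - [0, 0, 0]
    - [0, 0, 0]
    - [0, 0, 0]
    - [0, 0, 0]
    - [0, 0, 0]
  translation:
    - [0.0005, 0.002, 0.03]
    - [0.0005, 0.002, 0.06]
    - [0.0005, 0.002, 0.085]
    - [0.0005, 0.002, 0.0944]
    - [0.0005, 0.002, 0.0944]
    - [0.0005, 0.002, 0.0944]
    - [0.0005, 0.002, 0.0944]
    - [0.0005, 0.002, 0.0944]
    - [0.0005, 0.002, 0.0944]
    - [0.0005, 0.002, 0.0944]
    - [0.0005, 0.002, 0.0944]
    - [0.0005, 0.002, 0.0944]
    - [0.0005, 0.002, 0.0944]
  claw: [0.1, 0.1, 0.1, 0.1, 0.1, 0.1, 1, 1, 1, 1, 1, 1, 1]
  force: 45

```text
t: 13.05
ee_pos: [0.499, 0.3223, 0.0072]
ee_rot: [0.797, 0.604, 0.002, 0.0]
force: [-0.3, -1.4, 6.6]
finger_gap: 0.188
```

```bash
python3 go.py .4954 .3209 .2 74.2
```

```text
t 13.05 pos [0.499  0.3223 0.0072] xang 74.25 gap 0.188 F [-0.3 -1.4  6.6]
trans [-0.0017 -0.0024 -0.1928] twist [ 0.2  -0.18  0.05]
```

Request:
jog_arm:
  twist:
    - [0, 0, 0]
    - [0, 0, 0]
    - [0, 0, 0]
    - [0, 0, 0]
    - [0, 0, 0]
  translation:
    - [0, 0, 0]
    - [0, 0, 0]
    - [0, 0, 0]
    - [0, 0, 0]
    - [0, 0, 0]
  claw: [1, 1, 1, 1, 1]

```text
t: 13.47
ee_pos: [0.499, 0.3224, 0.0073]
ee_rot: [0.797, 0.604, 0.002, 0.0]
force: [0.4, 0.1, 1.8]
finger_gap: 0.188
```

```bash
python3 go.py .4954 .3209 .2 74.2; python3 - <<'E'
from h import *
b=snapshot('side');a=snapshot('top')
i1=cv2.resize(a['color'][160:250,110:210],None,fx=4,fy=4,interpolation=2);i2=cv2.resize(b['color'][100:190,190:290],None,fx=4,fy=4,interpolation=2)
cv2.imwrite('pics/m9.png',np.hstack([i1,i2])[...,::-1])
E
```

```text
t 13.47 pos [0.499  0.3224 0.0073] xang 74.25 gap 0.188 F [0.4 0.1 1.8]
trans [-0.0018 -0.0024 -0.1927] twist [ 0.2  -0.19  0.05]
```

View pics/m9.png

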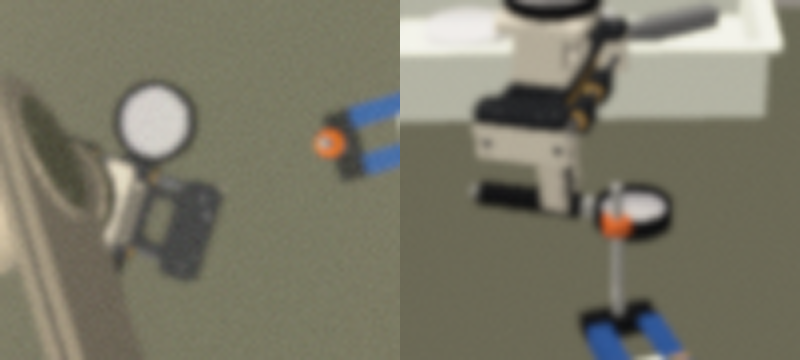

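Request:
jog_arm:
  twist:
    - [0, 0, 0]
    - [0, 0, 0]
    - [0, 0, 0]
    - [0, 0, 0]
    - [0, 0, 0]
    - [0, 0, 0]
    - [0, 0, 0]
    - [0, 0, 0]
    - [0, 0, 0]
    - [0, 0, 0]
  translation:
    - [0, 0, -0.005]
    - [0, 0, -0.01]
    - [0, 0, -0.02]
    - [0, 0, -0.035]
    - [0, 0, -0.05]
    - [0, 0, -0.06]
    - [0, 0, -0.06]
    - [0, 0, -0.06]
    - [0, 0, -0.06]
    - [0, 0, -0.06]
  claw: [1, 1, 1, 1, 1, 1, 1, 1, 1, 1]

```text
t: 14.4
ee_pos: [0.498, 0.3218, 0.0661]
ee_rot: [0.797, 0.604, 0.001, 0.0]
force: [0.1, -0.6, 0.1]
finger_gap: 0.187
```

```bash
python3 go.py .4954 .3209 .2 74.2; python3 - <<'E'
from h import *
b=snapshot('side');a=snapshot('top')
i1=cv2.resize(a['color'][160:250,110:210],None,fx=4,fy=4,interpolation=2);i2=cv2.resize(b['color'][90:180,190:290],None,fx=4,fy=4,interpolation=2)
cv2.imwrite('pics/m10.png',np.hstack([i1,i2])[...,::-1])
E
```

```text
t 14.4 pos [0.498  0.3218 0.0661] xang 74.25 gap 0.187 F [ 0.1 -0.6  0.1]
trans [-0.0013 -0.0019 -0.1339] twist [ 0.12 -0.11  0.05]
```

View pics/m10.png

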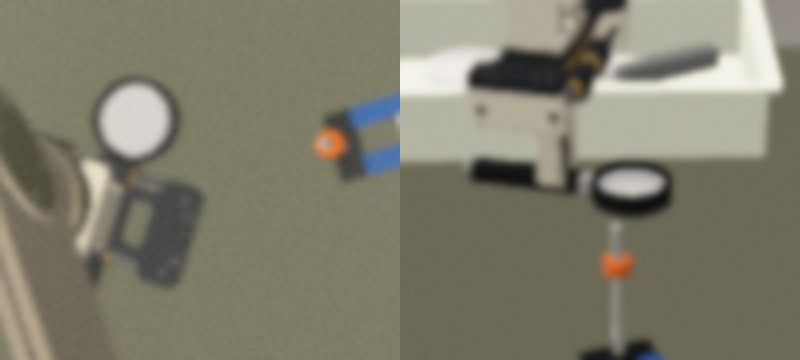

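```bash
python3 - <<'E'
from rfit import *
import pickle
a,b=pickle.load(open('s0.pkl','rb'))
b=snapshot('side')
win=(100,200,228,260)
im=up(b,*win).astype(int);r,g,bl=im[...,0],im[...,1],im[...,2]
m=big((r-bl>60)&(r-g>30))[0];cs=pix(m,win[0],win[2]);print('collar',cs.mean(0),cs.min(0),cs.max(0))
cs=cs.mean(0)
save(b,'post.png',8,(125,195,225,275))
for S in([.5671,.0915],[.5673,.090],[.5659,.0897]):
    th=np.radians(18.7);P=np.array(S)+.068*np.array([-np.sin(th),np.cos(th)])
    zz=np.linspace(.065,.1,36)
    c=np.array([centroid(cylmask(b,*P,z-.005,z+.005,.01,0)) for z in zz])
    print(S,P,'z',np.interp(-cs[1],-c[:,1],zz),'col err',np.interp(-cs[1],-c[:,1],c[:,0])-cs[0], 'posttop px',proj(b,[*P,.12]),'foot',proj(b,[*P,.016]))
E
```

```text
collar [243.60254692 155.74564343] [239.625 152.375] [247.875 158.875]
[0.5671, 0.0915] [0.54529832 0.1559103 ] z 0.08786494641323302 col err 0.15114925926550882 posttop px [[243.61151002 145.58917554]] foot [[244.05515616 177.09708002]]
[0.5673, 0.09] [0.54549832 0.1544103 ] z 0.08876887163263011 col err 0.22821501746980744 posttop px [[243.69376163 145.86235816]] foot [[244.133229   177.39055899]]
[0.5659, 0.0897] [0.54409832 0.1541103 ] z 0.08897620608090437 col err -0.277298020539007 posttop px [[243.17979707 145.92487639]] foot [[243.64988566 177.45836302]]
```

View pics/post.png

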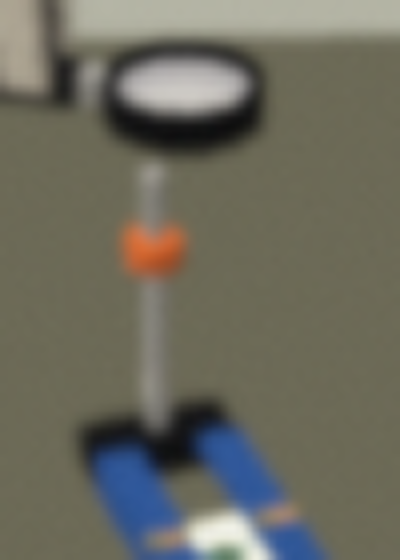

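```bash
cat > run11.py <<'E'
from rfit import *
o=get_obs();b=snapshot('side');a=snapshot('top')
p=o['ee_pos'];Rt=R.from_quat(o['ee_rot']).as_matrix();xa=np.arctan2(Rt[1,0],Rt[0,0]);phi=xa-np.pi/2
print('t',o['t'],'tcp',p,'loupe yaw',np.degrees(phi))
def ringL(x,y,z,pitch,roll,rl=.0264,zl=.014,yaw=phi):
    M=R.from_euler('ZYX',[yaw,pitch,roll]).as_matrix()
    W=lambda P:(M@np.array(P,float).T).T+[x,y,z]   # origin lens centre
    t=np.linspace(0,2*np.pi,40);C=lambda r,zz:np.c_[r*np.cos(t),r*np.sin(t),0*t+zz-.009]
    return [('ring',W(np.r_[C(.032,0),C(.032,.018)])),('lens',W(C(rl,zl)))]
def winof(s,q,mar=6):
    P=proj(s,ringL(*q)[0][1]);c0,r0=(P.min(0)-mar).astype(int);c1,r1=(P.max(0)+mar).astype(int);return (r0,r1,c0,c1)
l0=np.array([p[0]+.062*np.cos(phi),p[1]+.062*np.sin(phi),p[2]+.0017,0,0])
def handlemask(s,win):
    # mask out neck/handle/gripper direction
    r0,r1,c0,c1=win;yy,xx=np.mgrid[r0:r1,c0:c1]
    h=np.array([[l0[0]-.030*np.cos(phi)+u*.02*np.sin(phi)-v*np.cos(phi)*.05,l0[1]-.030*np.sin(phi)-u*.02*np.cos(phi)-v*np.sin(phi)*.05,l0[2]+w] for u in(-1,1) for v in(0,1) for w in(-.012,.05)])
    P=cv2.convexHull(proj(s,h).astype(np.float32))[:,0]
    m=np.ones((r1-r0,c1-c0),np.uint8);cv2.fillConvexPoly(m,np.round(P-[c0,r0]).astype(np.int32),0);return m.astype(float).ravel()
BI={'top':np.array([-1.1,-1.6])/1e3,'side':np.array([1.1,1.6])/1e3}
def tot(q,ret=False):
    c=0
    for s,n in((a,'top'),(b,'side')):
        qq=np.array(q,float).copy();qq[:2]+=BI[n]
        w=W_[n];c+=cost(s,ringL(*qq[:5],zl=.014),w,.8,M_[n])[0]
    return c
W_={n:winof(s,l0) for s,n in((a,'top'),(b,'side'))};M_={n:handlemask(s,W_[n]) for s,n in((a,'top'),(b,'side'))}
r=opt(lambda q:tot(q),l0,[.004,.004,.004,.05,.05])
print('lens',(r.x*[1e3,1e3,1e3,57.3,57.3]).round(2),round(r.fun,1),'dz to tcp',r.x[2]-p[2],'dist',np.hypot(*(r.x[:2]-p[:2])))
d=r.x[:2]-p[:2];print('along',d@[np.cos(phi),np.sin(phi)],'perp',d@[-np.sin(phi),np.cos(phi)])
E
python3 run11.py
```

```text
t 14.55 tcp [0.49816819 0.32192485 0.06631092] loupe yaw -15.750652096460405
lens [558.28 304.77  66.33  -0.74  -3.36] 557.4 dz to tcp 1.6710664900804195e-05 dist 0.06250947283151906
along 0.06250918269858063 perp -0.00019045217217441397
```

```bash
python3 go.py .5076 .0685 .16 108.6
```

```text
t 14.65 pos [0.4984 0.3221 0.0667] xang 74.25 gap 0.188 F [-0.1  1.1 -2.3]
trans [-0.2413  0.0779 -0.0937] twist [  0.2   -0.1  -34.35]
```

Request:
jog_arm:
  twist:
    - [0, 0, 0]
    - [0, 0, 0]
    - [0, 0, 0]
    - [0, 0, 0]
    - [0, 0, -3]
    - [0, 0, -6]
    - [0, 0, -9]
    - [0, 0, -12]
    - [0, 0, -15]
    - [0, 0, -18]
    - [0, 0, -21]
    - [0, 0, -24]
    - [0, 0, -27]
    - [0, 0, -30]
    - [0, 0, -33]
    - [0, 0, -34.3]
    - [0, 0, -34.3]
    - [0, 0, -34.3]
    - [0, 0, -34.3]
    - [0, 0, -34.3]
  translation:
    - [0, 0, -0.02]
    - [0, 0, -0.045]
    - [0, 0, -0.07]
    - [0, 0, -0.09]
    - [-0.012, 0.004, -0.0937]
    - [-0.03, 0.01, -0.0937]
    - [-0.05, 0.016, -0.0937]
    - [-0.07, 0.023, -0.0937]
    - [-0.09, 0.029, -0.0937]
    - [-0.11, 0.036, -0.0937]
    - [-0.13, 0.042, -0.0937]
    - [-0.15, 0.048, -0.0937]
    - [-0.17, 0.055, -0.0937]
    - [-0.19, 0.061, -0.0937]
    - [-0.21, 0.068, -0.0937]
    - [-0.225, 0.073, -0.0937]
    - [-0.236, 0.0765, -0.0937]
    - [-0.2413, 0.0779, -0.0937]
    - [-0.2413, 0.0779, -0.0937]
    - [-0.2413, 0.0779, -0.0937]
  claw: [1, 1, 1, 1, 1, 1, 1, 1, 1, 1, 1, 1, 1, 1, 1, 1, 1, 1, 1, 1]

```text
t: 16.32
ee_pos: [0.5076, 0.0688, 0.1599]
ee_rot: [0.584, 0.812, 0.002, 0.001]
force: [-0.5, 0.0, -0.5]
finger_gap: 0.187
```

```bash
python3 go.py .5076 .0685 .0867 108.6; python3 run11.py; python3 - <<'E'
from h import *
b=snapshot('side');a=snapshot('top')
i1=cv2.resize(a['color'][160:240,170:260],None,fx=4,fy=4,interpolation=2);i2=cv2.resize(b['color'][120:200,205:305],None,fx=4,fy=4,interpolation=2)
cv2.imwrite('pics/m12.png',np.hstack([i1,i2])[...,::-1])
E
```

```text
t 16.32 pos [0.5076 0.0688 0.1599] xang 108.49 gap 0.187 F [-0.5  0.  -0.5]
trans [-0.0004 -0.0003  0.0732] twist [ 0.21 -0.05 -0.11]
t 16.3167 tcp [0.5075514  0.06883238 0.15991595] loupe yaw 18.48939127897096
lens [566.55  88.59 160.23   1.94  -3.56] 586.4 dz to tcp 0.00031617985128915005 dist 0.06221801392103993
along 0.06221800691355885 perp 2.9529359318439746e-05
```

View pics/m12.png

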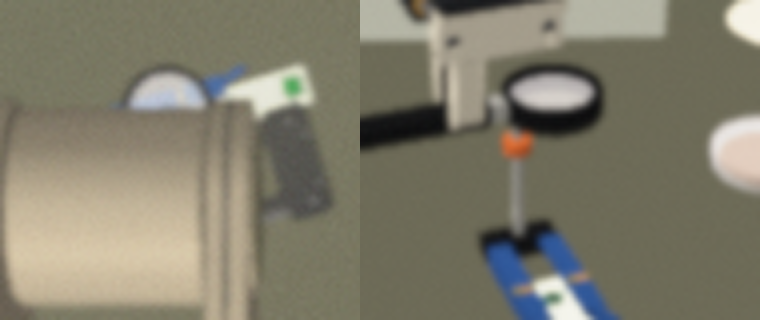

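Request:
jog_arm:
  twist:
    - [0.2, 0, 0]
    - [0.2, 0, 0]
    - [0.2, 0, 0]
    - [0.2, 0, 0]
    - [0.2, 0, 0]
    - [0.2, 0, 0]
    - [0.2, 0, 0]
    - [0.2, 0, 0]
    - [0.2, 0, 0]
    - [0.2, 0, 0]
    - [0.2, 0, 0]
  translation:
    - [0, 0, 0.01]
    - [0, 0, 0.02]
    - [0, 0, 0.03]
    - [0, 0, 0.04]
    - [0, 0, 0.05]
    - [0, 0, 0.06]
    - [0, 0, 0.068]
    - [0, 0, 0.0725]
    - [0, 0, 0.0725]
    - [0, 0, 0.0725]
    - [0, 0, 0.0725]
  claw: [1, 1, 1, 1, 1, 1, 1, 1, 1, 1, 1]

```text
t: 17.43
ee_pos: [0.5083, 0.0694, 0.088]
ee_rot: [0.584, 0.812, 0.001, 0.0]
force: [0.7, 0.2, -1.2]
finger_gap: 0.189
```

```bash
python3 go.py .5076 .0685 .0874 108.6; python3 run11.py; python3 - <<'E'
from h import *
b=snapshot('side');a=snapshot('top')
import pickle;pickle.dump((a,b),open('s13.pkl','wb'))
i1=cv2.resize(a['color'][160:240,170:260],None,fx=4,fy=4,interpolation=2);i2=cv2.resize(b['color'][120:200,205:305],None,fx=4,fy=4,interpolation=2)
cv2.imwrite('pics/m13.png',np.hstack([i1,i2])[...,::-1]); save(b,'s13.png',8,(135,205,220,300))
E
```

```text
t 17.43 pos [0.5083 0.0694 0.088 ] xang 108.6 gap 0.189 F [ 0.7  0.2 -1.2]
trans [-0.0007 -0.0009  0.0006] twist [ 0.06 -0.03 -0.  ]
t 17.4333 tcp [0.50826109 0.06942238 0.08803699] loupe yaw 18.595541735444968
lens [567.64  88.72  87.46   2.13  -4.92] 993.6 dz to tcp -0.0005788605645183353 dist 0.06244055706405689
along 0.06243725952947206 perp -0.0006417078144268324
```

View pics/m13.png

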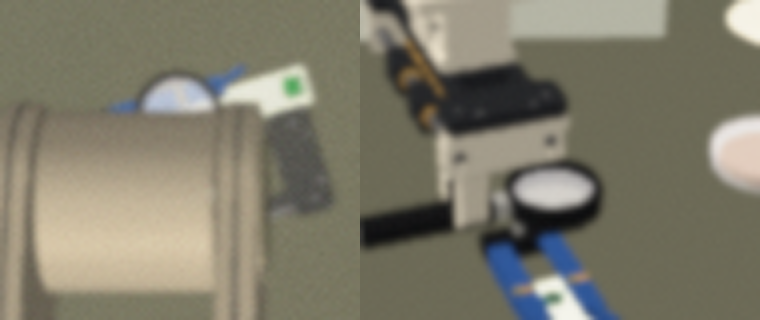

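View pics/s13.png

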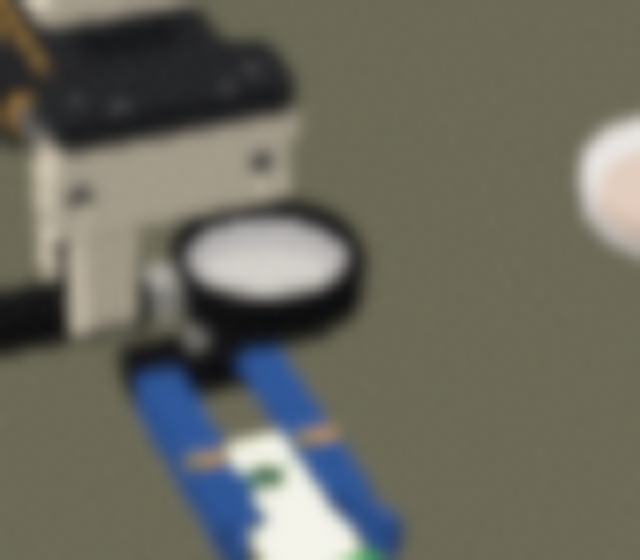

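```bash
cat > run14.py <<'E'
src=open('run11.py').read().split("l0=np.array")[0]
exec(src)
import pickle
def sidefit(s,q0,phi,n,zl,free,mpoly=None):
    w=winof(s,q0); yy,xx=np.mgrid[w[0]:w[1],w[2]:w[3]]
    m=np.ones(yy.shape)
    if mpoly is not None: m[mpoly(xx,yy)]=0
    def f(v):
        q=np.array(q0,float); q[free]=v
        return cost(s,ringL(*q,zl=zl,yaw=phi),w,.8,m.ravel())[0]
    r=opt(f,np.array(q0)[free],np.array([.003,.003,.003,.06,.06])[free]);return r
a0,b0=pickle.load(open('s0.pkl','rb'));a1,b1=pickle.load(open('s13.pkl','rb'))
p0=np.radians(-15.8)
L1=[.5079+.0623*np.cos(np.radians(18.6)),.0690+.0623*np.sin(np.radians(18.6)),.089]
for zl in(.009,.012,.014,.016):
    r=sidefit(b0,[.5584,.3045,.009,0,0],p0,'side',zl,[0,1,3,4],lambda x,y:(abs(x-243.5)<6)|(x<240))
    r2=sidefit(b1,[L1[0]+.0011,L1[1]+.0016,L1[2],0,0],np.radians(18.6),'side',zl,[0,2,3,4],lambda x,y:(x<245)|((y>174)))
    r3=sidefit(a0,[.5573,.3018,.009,0,0],p0,'top',zl,[0,1,3,4])
    print(zl,'flat side',(r.x*[1e3,1e3,57.3,57.3]).round(1),round(r.fun),'| held side',(r2.x*[1e3,1e3,57.3,57.3]).round(1),round(r2.fun),'| flat top',(r3.x*[1e3,1e3,57.3,57.3]).round(1),round(r3.fun))
E
python3 run14.py
```

```text
t 17.6333 tcp [0.50824686 0.06944606 0.08808307] loupe yaw 18.59830693820046
0.009 flat side [559.5 309.7  -3.3  -2.7] 46 | held side [568.6  92.7   1.7  -7.4] 271 | flat top [557.6 302.9   1.   -1.9] 52
0.012 flat side [ 5.592e+02  3.066e+02 -3.000e-01 -3.400e+00] 14 | held side [568.6  90.    3.4  -5.7] 201 | flat top [557.4 302.2  -0.7  -3.4] 49
0.014 flat side [559.  303.7  -0.   -3.5] 5 | held side [ 5.687e+02  8.790e+01  5.000e-01 -5.700e+00] 162 | flat top [557.3 301.5  -1.4  -4.1] 49
0.016 flat side [558.6 301.1   0.8  -4. ] 10 | held side [568.3  86.    0.9  -4.5] 150 | flat top [557.3 300.8  -1.4  -4.2] 49
```

Request:
jog_arm:
  twist:
    - [0, 0, 0]
    - [0, 0, 0]
    - [0, 0, 0]
    - [0, 0, 0]
    - [0, 0, 0]
    - [0, 0, 0]
  translation:
    - [0, 0, 0]
    - [0, 0, 0]
    - [0, 0, 0]
    - [0, 0, 0]
    - [0, 0, 0]
    - [0, 0, 0]
  claw: [1, 1, 1, 1, 1, 1]

```text
t: 18.23
ee_pos: [0.508, 0.0694, 0.0878]
ee_rot: [0.584, 0.812, 0.0, -0.0]
force: [-0.6, -0.0, -0.7]
finger_gap: 0.189
```

```bash
python3 - <<'E'
from h import *
o=get_obs();print(o['t'],o['ee_pos'],abs(o['qd']).max(),o['finger_gap'])
job_done()
E
```

```text
18.2333 [0.50800361 0.06944223 0.08780323] 0.0012811823654978489 0.18888947925844932
the job is handed in; nothing more can be done
```

The green-tabbed carrier is in the slot and let go, and the loupe is held steady over the leaf. I handed the job in at about 18.2 s; no verdict is reported.

- **Carrier:** the leaf is 0.2 mm (top camera) to 2 mm (side camera) short of the pointer line. It sits no more than about 2 mm off sideways.
- **Lens position:** the lens is about 1–2 mm from the leaf sideways. Its height is about 88 mm by the side camera and 88.8–89.5 mm from the tool height. I put the collar at 88–89 mm, or 90 mm by the uncorrected two-camera fit.
- **Steadiness:** the arm was still at hand-in, and the grip opening (17.6 mm) matched the 18 mm handle.

Some checks disagreed or were weak:
- **Cameras:** they differ by 2–3 mm, so I averaged them and relied on relative positions.
- **Tilt:** the loupe fit showed about 5° of roll, close to the 5.2° limit. The same fit read about 3.5° when the loupe lay flat on the bench, so I took the real tilt as 1–2°.
- **Grip height:** when the fingers closed on the handle, the tool ended about 4 mm higher than commanded. The loupe still lifted cleanly.
- **View blocked:** at the end the arm hid most of the loupe from the top camera, so the final height and tilt checks rest on the side camera.
- **Bystanders:** I did not re-measure the collar, red-tabbed carrier, jar or dish at the end. The collar showed no shift after the loupe was lifted, and I saw no unexpected contact forces.

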